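Load two distillate bottles into the empty wells of a shuttered sample chiller

TASK

Put the two tall aluminium sample bottles into the two empty wells of the sample chiller, one in each, standing right down on the well floor. The other four wells already hold a small tin hidden under the closed shutters, so find the empty ones by feel: over a tin a bottle stops about half-way down. Set the bottles down, do not drop them, and do not knock over the flask, beaker, jar or measuring cylinder.

Things in the scene. Friction and masses are not known exactly. Their poses are not given: they have to be found in the camera images.
- chiller: Sample chiller fixed to the table: white box, deck 200 (x) by 280 mm (y), 100 mm high, with 2 x 3 shuttered wells. Origin on the table under the grid centre; x across the 2 columns towards the cooling unit (x 100 to 165 mm, 118 mm high, knob to 128), y along the 3 rows, z up. Well centres: x = -44, +44 mm; y = -84, 0, +84 mm. Two wells are empty, four hold a tin; which ones changes, and shut they look alike.
- well_floor (a point): Centre of the floor of the well at chiller x = -44, y = -84 mm, as an example of all six; axes as the chiller's. Each well is 58 by 58 mm (its top 36 mm widened to 66 mm in x for the leaves) and 80 mm deep: floor 20 mm, deck 100 mm above the table. A tin in a well is 48 mm across, 38 mm high and stands on the floor, so its top is 42 mm below the deck.
- shutter (a point): Centre of the closed shutter of that same well, 3 mm below the deck. Every shutter is two grey sprung leaves (30 by 55 mm) hinged at the well's -x and +x edges. Pushed down in the middle they swing down into the well with 1 to 3 N in all, then hang along the walls and leave 60 (x) by 58 mm free; they spring shut when the thing is withdrawn.
- bottle_a: Tall slim aluminium bottle with a black screw cap, to be loaded; 150 mm high, about 0.15 to 0.3 kg. Body 50 mm diameter up to 94 mm, narrowing to a 28 mm neck at 111 mm; ribbed black cap, 36 mm diameter, from 116 to 150 mm (grip it there). Origin at the centre of its underside, z along its axis to the cap. Stands upright on the table; in a well it stands with its cap top 70 mm above the deck.
- bottle_b: The second bottle, the same as bottle_a.
- flask: Bystander: conical glass flask, 82 mm diameter at the foot, 142 mm high, standing on the table. Origin at the centre of its underside.
- steel_cup: Bystander: open steel beaker, 72 mm diameter, 85 mm high, standing on the table. Origin at the centre of its underside.
- glass_jar: Bystander: squat amber glass jar, 68 mm diameter, 75 mm high, standing on the table. Origin at the centre of its underside.
- cylinder: Bystander: clear measuring cylinder, 30 mm diameter on a 72 mm foot, 169 mm high, standing on the table. Origin at the centre of its underside.

How it is judged:
At the end, for the whole second after the job is handed in: Both bottles stand in empty wells of the chiller, underside within 7 mm of the well floor (which a tin makes impossible in a filled well), upright within about 11 degrees, at rest and released (x of bottle_a in the frame of chiller between -0.075 and 0.075 m and y of bottle_a in the frame of chiller between -0.115 and 0.115 m and z of bottle_a in the frame of chiller between 0.012 and 0.027 m and angle between each of bottle_a, bottle_b's own z axis and vertical below 0.2 rad and linear speed of each of bottle_a, bottle_b below 0.02 m/s and x of bottle_b in the frame of chiller between -0.075 and 0.075 m and y of bottle_b in the frame of chiller between -0.115 and 0.115 m and z of bottle_b in the frame of chiller between 0.012 and 0.027 m); the robot touches nothing.
It fails at once if bottle a is dropped (moves at over 0.6 m/s with no finger on it) or rammed on the chiller (over 50 N between them) ((linear speed of bottle_a above 0.6 m/s and contact force between the fingers and bottle_a below 0.05 N) or contact force between bottle_a and chiller above 50 N).
It fails at once if bottle b is dropped (moves at over 0.6 m/s with no finger on it) or rammed on the chiller (over 50 N between them) ((linear speed of bottle_b above 0.6 m/s and contact force between the fingers and bottle_b below 0.05 N) or contact force between bottle_b and chiller above 50 N).
It fails at once if a bystander (flask, steel beaker, amber jar or measuring cylinder) is knocked over (angle between any of flask, steel_cup, glass_jar, cylinder's own z axis and vertical above 0.6 rad).
It also fails if it takes over 72 s, if anything falls off the work surface, if the arm or the gripper's body presses on something with over 40 N, if the wrist force passes 120 N, or if a joint passes its speed limit or range.

ROBOT

A 6-joint arm with a two-finger parallel gripper is mounted at the origin on the work surface. World frame = base frame: x ahead of the robot, y to its left, z up, the work surface at z = 0. Lengths are in m, angles in rad, forces in N, time in s.
With the tool pointing down it reaches from about 0.3 to 0.825 m from the base axis. Payload 5.4 kg.
Tool frame: the origin (TCP) lies at the very end of the fingers, on their centre line; the grasp point (between the pads) lies 19 mm behind it; z points along the fingers, y is the line along which they close (so a half turn about z gives the same grasp; the last joint's range is limited). The gripper opens to 92 mm and grips with 3 to 60 N. Pads are 20 mm wide; open, the fingers measure 128 mm over their backs; the gripper's body (75 mm by 189 mm) begins 69 mm behind the grasp point.
Start: joints at [-1.342, 0.158, 1.597, -0, 1.386, -0.21], TCP at [0.244, -0.521, 0.215] pointing down, gripper open.
Joint ranges: [-2.91, 2.91], [-0.94, 2.29], [0.18, 2.7], [-1.29, 4.43], [0.17, 2.64], [-3, 3]. Speed limits (rad/s): [2.57, 2.57, 3.14, 3.14, 3.14, 3.14].

INTERFACE

Orientations are given as a rotation vector (axis times angle).
In Python, from workcell import bot gives the robot as it stands. Calls block until the motion is done:
- bot.goto(position, orientation): joint-space move of the TCP to a pose.
- bot.line_to(position, rot=None, max_speed=0.15): straight line of the TCP; rot=None keeps the orientation; max_speed is the mean speed in m/s.
- bot.set_joints(angles): joint-space move.
- bot.set_gripper(opening, newtons=None): opening from 0.0 (shut) to 1.0 (fully open); newtons is the grip in N (None keeps the last); returns when the fingers have stopped.
- bot.hold(seconds).
- bot.inverse_kinematics(position, orientation): joint angles nearest the present ones, or None.
- bot.read_camera(name): name is "side" or "top" or "wrist"; returns a dict with "pixels" (420x560x3 uint8, blue, green, red), "fx", "fy", "cx", "cy" (pixels), "R" (3x3) and "t" (3): a world point X has camera coordinates R X + t. Camera axes: x right, y down, z forward; pixel columns grow to the right and rows downward; lengths in m; the calibration is good to about 2 mm. A picture is of the moment at which its call begins. There is no depth.
A pose or a line that the arm cannot do raises bot.MotionError and nothing moves.
- bot.job_done(): hands the job in; it is judged then, once.
Readings, each from a call of its own:
- bot.current_clock(): time.
- bot.current_joints(): joint angles.
- bot.current_joint_vel(): joint speeds.
- bot.current_effort(): joint torques, N m.
- bot.current_ee_pos(): TCP position.
- bot.current_tool_rot(): TCP orientation.
- bot.current_contact_force(): force on the tool from outside, world axes, zero at the start.
- bot.current_ft_torque(): the same for the moment, N m.
- bot.current_opening(): opening from 0.0 (shut) to 1.0 (fully open).
- bot.current_grip_force(): force on a finger pad.
Only numpy, scipy, OpenCV 4.12 (cv2) and the standard library are available. Lean on these libraries where they do the work, as an engineer would, in place of code of your own. Each camera call takes 0.05 s, during which the arm holds its last target. There are 200 camera calls.

## Working session

There is one attempt and no reset: what is moved stays moved. The work goes in short steps, each a Python script; the robot and the scene stay as the last script left them, time stands still between calls to the robot, and variables do not carry over. Pictures are saved under pics/ and viewed, at most 10 in all, crops included, and the job is handed in when it is done.

```bash
mkdir -p pics; ls
python3 - <<'E'
from workcell import bot
import cv2,numpy as np,pickle
d={}
for n in ("side","top","wrist"):
    c=bot.read_camera(n); d[n]=c
    cv2.imwrite(f"pics/{n}0.png",c["pixels"])
    print(n,c["fx"],c["cx"],c["cy"],np.round(c["R"],3).tolist(),np.round(c["t"],3))
pickle.dump(d,open("c0.pkl","wb"))
print(bot.current_clock(),bot.current_tool_rot())
E
```

```text
pics
side 390.5873465613681 277.4947655450771 212.15205250478976 [[-0.89, -0.455, -0.021], [-0.244, 0.515, -0.822], [0.385, -0.726, -0.57]] [0.456 0.177 0.999]
top 514.3183355990943 273.210583686018 214.5976419743025 [[-0.014, -1.0, -0.023], [-0.994, 0.016, -0.107], [0.107, 0.021, -0.994]] [0.021 0.503 1.446]
wrist 352.1031233130033 284.72091376820094 204.97493026850924 [[0.425, -0.905, -0.002], [-0.874, -0.411, 0.26], [-0.236, -0.109, -0.966]] [-0.573 -0.03   0.391]
0.15 [-3.06486323e+00 -6.83386353e-01  3.79730014e-05]
```

View pics/top0.png

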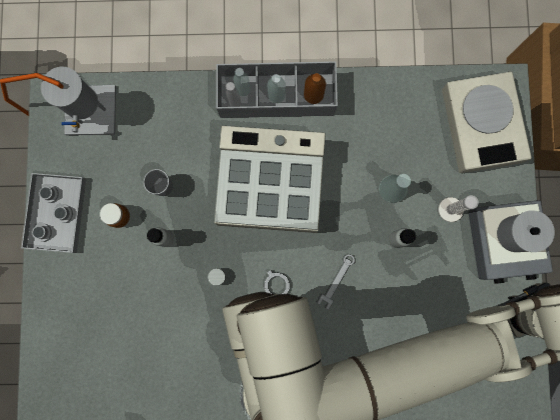

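View pics/side0.png

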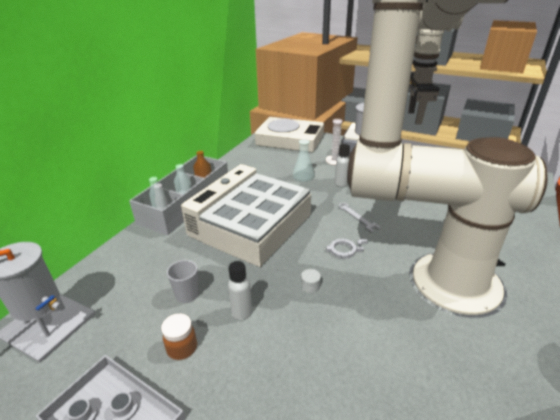

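The top view shows the black caps at about (155,236) and (406,237), and the chiller deck at corners (219,149) to (323,229). In the side view, one bottle's cap is at (237,270) and the other is at about (345,150). I'll enlarge crops to read the pixels off more closely.

Run:
```python
import cv2,numpy as np
t=cv2.imread("pics/top0.png");s=cv2.imread("pics/side0.png")
def z(im,x,y,w,h,k):
    o=cv2.resize(im[y:y+h,x:x+w],None,fx=k,fy=k,interpolation=cv2.INTER_CUBIC)
    for i in range(0,w,10):
        cv2.line(o,(i*k,0),(i*k,12 if (x+i)%50==0 else 5),(0,0,255),1)
    for i in range(0,h,10):
        cv2.line(o,(0,i*k),(12 if (y+i)%50==0 else 5,i*k),(0,0,255),1)
    return o
a=z(t,210,120,120,120,5)[:600]
b=np.vstack([z(t,140,220,40,40,5),z(t,390,220,40,40,5),np.zeros((200,200,3),np.uint8)])
cv2.imwrite("pics/crop1.png",np.hstack([a,b]))
a=z(s,180,150,140,120,4)
b=z(s,210,250,60,80,4)
c=z(s,320,130,60,70,4)
o=np.zeros((600,800,3),np.uint8);o[:480,:560]=a;o[:320,560:800]=b;o[320:600,560:800]=c
cv2.imwrite("pics/crop2.png",o)
```

```text
(no output)
```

View pics/crop1.png

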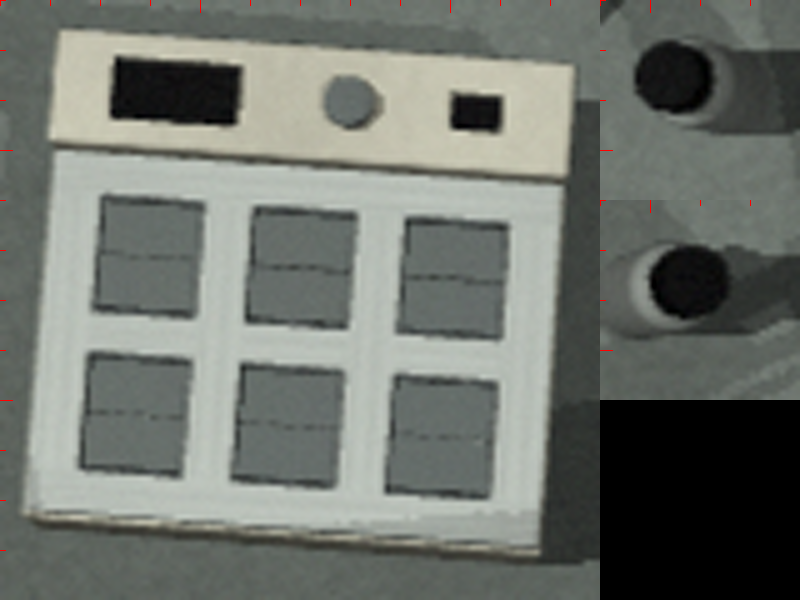

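View pics/crop2.png

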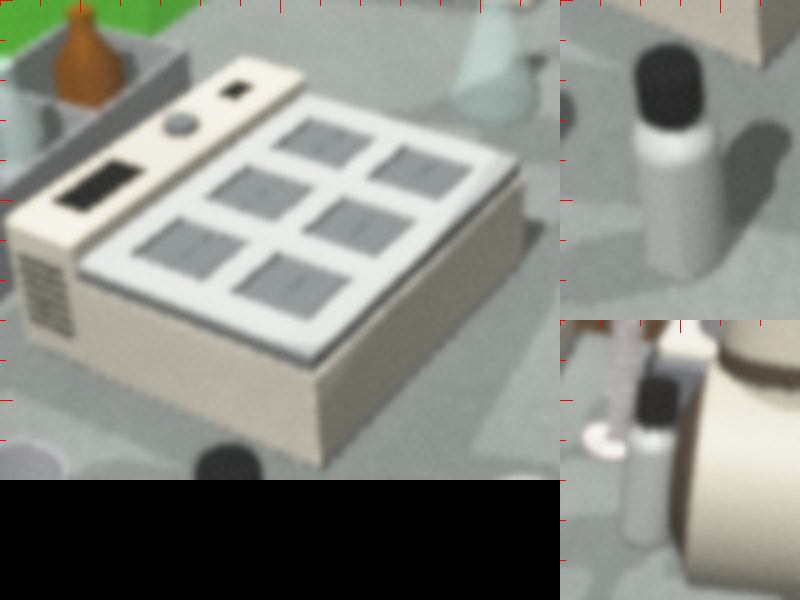

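```bash
cat > tri.py <<'E'
import cv2,numpy as np,pickle
d=pickle.load(open("c0.pkl","rb"))
def P(c): return np.array([[c["fx"],0,c["cx"]],[0,c["fy"],c["cy"]],[0,0,1]])@np.c_[c["R"],c["t"]]
def tri(a,b):
    X=cv2.triangulatePoints(P(d["top"]),P(d["side"]),np.array(a,float).T,np.array(b,float).T); return (X[:3]/X[3]).T
def ray(c,uv,z):  # world points at height z
    M=P(c); out=[]
    for u,v in uv:
        A=np.array([M[0]-u*M[2],M[1]-v*M[2]]); out.append(np.linalg.solve(A[:,:2],-A[:,2]*z-A[:,3] if False else -(A[:,2]*z+A[:,3])))
    return np.array(out)
E
python3 - <<'E'
from tri import *
wt=[(237.2,202.8),(267.5,205),(298.4,207.2),(239.8,171.4),(270.4,173.6),(300.8,175.6)]
ws=[(252.8,221.5),(269.3,207),(285.3,193),(227.3,212.5),(245.3,198.3),(261.3,185.8)]
L=np.array([(-44,84),(-44,0),(-44,-84),(44,84),(44,0),(44,-84)])/1000
print(tri(wt,ws).round(4))
ct=[(154.8,235.4),(408,236.4)];cs=[(237,265.2),(344.5,146.7)]
print(tri(ct,cs).round(4))
print("caps top z.15",ray(d["top"],ct,.15),"side",ray(d["side"],cs,.15))
def fit(W):
    a=L-L.mean(0);b=W-W.mean(0);th=np.arctan2((a[:,0]*b[:,1]-a[:,1]*b[:,0]).sum(),(a*b).sum())
    R=np.array([[np.cos(th),-np.sin(th)],[np.sin(th),np.cos(th)]])
    print(W.mean(0),th,np.sqrt((b**2).sum()/(a**2).sum()),"res",np.abs(b-a@R.T).max())
fit(ray(d["top"],wt,.097));fit(ray(d["side"],ws,.097)); fit(tri(wt,ws)[:,:2])
# bystanders rough (top)
print(ray(d["top"],[(157,183),(114,215),(403,181),(466,202)],.1))
E
```

```text
[[ 0.53    0.1102  0.0963]
 [ 0.5228  0.0273  0.0956]
 [ 0.5144 -0.0573  0.0978]
 [ 0.6176  0.1027  0.0954]
 [ 0.6094  0.0181  0.0964]
 [ 0.602  -0.0656  0.0964]]
[[ 0.4412  0.3238  0.147 ]
 [ 0.4275 -0.3393  0.1467]]
caps top z.15 [[ 0.44045207  0.32277068]
 [ 0.42754906 -0.33837195]] side [[ 0.4403362   0.32683938]
 [ 0.42488944 -0.33253607]]
[0.56618169 0.02265123] -0.09072610149884207 0.9991207475109437 res 0.0006472740083701637
[0.56500781 0.02328324] -0.0913567078093188 1.0072763595710725 res 0.0023687509870764095
[0.56604192 0.02258227] -0.09383672137921073 1.0013845865554984 res 0.0006304089678824632
[[ 0.58845981  0.33089937]
 [ 0.50174333  0.44851109]
 [ 0.58188648 -0.34309754]
 [ 0.52130954 -0.51025305]]
```

Triangulated heights agree with the text: shutters at 96 mm against 97, caps at 147 against 150, grid scale 0.999. The chiller is at (0.566, 0.0227) with yaw -0.092. Next I go above the left-hand bottle and take one close look.

```bash
cat > h.py <<'E'
from workcell import bot
from tri import P
import numpy as np,cv2
from scipy.spatial.transform import Rotation as Ro
C=np.array([.566,.0227]);TH=-.092
c,s=np.cos(TH),np.sin(TH)
def world(l): return C+np.array([[c,-s],[s,c]])@np.array(l)
def rot(sg):
    y=sg*np.array([-s,c,0]);z=np.array([0,0,-1.]);return Ro.from_matrix(np.c_[np.cross(y,z),y,z]).as_rotvec()
def see(n,X):
    q=bot.read_camera(n);p=P(q)@np.r_[X,1];return q,p[:2]/p[2]
E
python3 - <<'E'
from h import *
b1=[.4405,.3228]
for sg in (1,-1):
    for p in ([.4405,.3228,.25],[.4275,-.3384,.25],[*world([.044,-.084]),.3],[*world([-.044,.084]),.3]):
        j=bot.inverse_kinematics(p,rot(sg)); print(sg,None if j is None else np.round(j,2))
E
```

```text
1 [ 0.41  0.06  1.63  0.    1.45 -1.07]
1 [-0.89  0.06  1.64 -0.    1.45 -2.37]
1 [-0.31  0.2   1.39 -0.    1.56 -1.79]
1 [-0.02  0.03  1.57  0.    1.54 -1.5 ]
-1 [0.41 0.06 1.63 0.   1.45 2.07]
-1 [-0.89  0.06  1.64  0.    1.45  0.77]
-1 [-0.31  0.2   1.39  0.    1.56  1.36]
-1 [-0.02  0.03  1.57  0.    1.54  1.64]
```

Run:
```python
from h import *
b=np.array([.4275,-.3384])
bot.goto([*b,.25],rot(-1))
q,p=see("wrist",[*b,.15]); print(p,bot.current_clock(),bot.current_ee_pos())
cv2.imwrite("pics/w1.png",q["pixels"])
import pickle; pickle.dump(q,open("w1.pkl","wb"))
```

```text
[285.16735297 204.32748936] 1.2167 [ 0.42681474 -0.33915446  0.24961007]
```

View pics/w1.png

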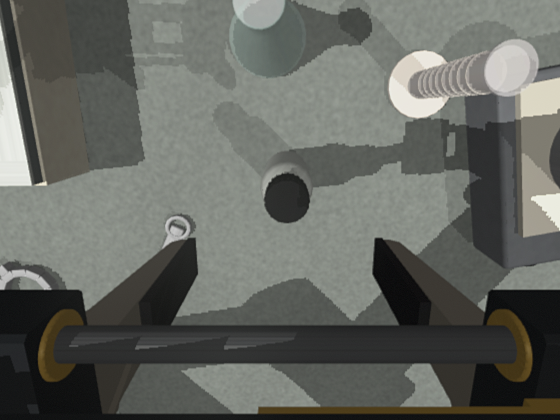

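The close view shows cap b's top centred at about (287,200.5), where I predicted (285,204), so it is about 3 mm off. The flask and cylinder are well clear. I'll correct the position, grasp, lift and check the grip.

```bash
cat >> h.py <<'E'
def grasp(b):
    p=bot.current_ee_pos(); 
    bot.line_to([*b,.117],max_speed=.12); bot.hold(.2)
    bot.set_gripper(0.0,30); print("grip",bot.current_opening(),bot.current_grip_force(),bot.current_ee_pos())
    bot.hold(.1); f0=bot.current_contact_force()
    bot.line_to([*b,.28],max_speed=.2)   # bottle underside .163 above table
    bot.hold(.2); print("lift F",f0,bot.current_contact_force(),"open",bot.current_opening(),"t",bot.current_clock())
E
python3 - <<'E'
from h import *
from tri import ray
import pickle
w=ray(pickle.load(open("w1.pkl","rb")),[(287,200.5)],.148)[0]; print(w)
if np.linalg.norm(w-[.4275,-.3384])<.006:
    b=(w+[.4275,-.3384])/2; print(b); grasp(b)
E
```

```text
[ 0.42997573 -0.34009199]
[ 0.42873787 -0.339246  ]
grip 0.38674912367709846 29.97940242290497 [ 0.42872397 -0.33927182  0.11697957]
lift F [-0.75837993 -0.16827368 -0.18215184] [ 0.04998825 -0.21171883 -2.35791667] open 0.38731808616379076 t 4.825
```

Run:
```python
from h import *
bot.line_to([*world([-.044,-.084]),.28],max_speed=.25); bot.hold(.2)
q=bot.read_camera("wrist");im=cv2.resize(q["pixels"],None,fx=1.4,fy=1.4)
for x in (-.044,.044):
  for y in (-.084,0,.084):
    p=P(q)@np.r_[world([x,y]),.097,1];p=p[:2]/p[2]*1.4;print(x,y,p.round(1)/1.4)
    cv2.drawMarker(im,(int(p[0]),int(p[1])),(0,0,255),0,10,1)
cv2.imwrite("pics/w2.png",im);print(bot.current_ee_pos(),world([-.044,-.084]),bot.current_clock())
```

```text
-0.044 -0.084 [284.85714286 183.57142857]
-0.044 0 [202.64285714 183.64285714]
-0.044 0.084 [120.42857143 183.64285714]
0.044 -0.084 [284.78571429  93.28571429]
0.044 0 [196.92857143  93.35714286]
0.044 0.084 [109.14285714  93.42857143]
[ 0.51436212 -0.05760204  0.2799761 ] [ 0.51446897 -0.05690247] 6.4083
```

View pics/w2.png

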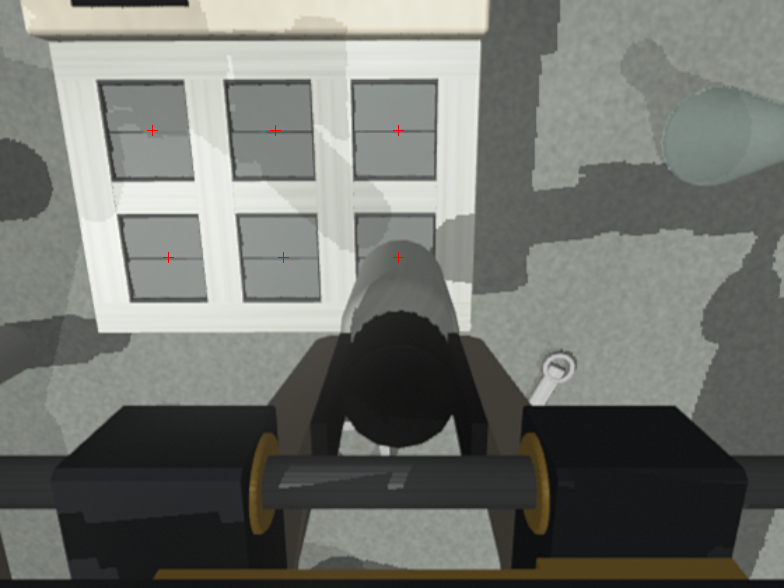

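The six wells appear about 3 px (2.4 mm) left of the prediction, towards +y, and x agrees. I'll take a compromise shift of 1.3 mm in +y, since the fit allows ±4 mm, and start probing with force watched.

```bash
sed -i 's/^C=.*/C=np.array([.566,.0227])+.0013*np.array([.092,.996])/' h.py
cat >> h.py <<'E'
G=.117   # TCP height minus underside height
def F(): bot.hold(.08); return np.array(bot.current_contact_force())
def go(z,v,p): bot.line_to([*p,z+G],max_speed=v)
def probe(l,sh=(0,0)):
    """returns 'empty' (standing on floor), 'tin' (retracted) or 'rim' (stopped, not retracted)"""
    p=world(np.array(l)+sh); go(.163,.3,p); go(.115,.2,p); bot.hold(.15); f0=F()
    go(.104,.06,p); z=.104
    for z in [.095,.085,.075,.066]+list(np.arange(.063,.0445,-.002))+[.038,.031,.026]+list(np.arange(.024,.0145,-.0015)):
        go(z,.06,p); f=F()-f0
        print("%.4f"%z,f.round(1),end=" ")
        if f[2]>7 or np.hypot(*f[:2])>9:
            print("stop",round(bot.current_clock(),1))
            if .045<z<.0625 : go(.163,.2,p); return 'tin'
            return 'empty' if z<.026 else 'rim'
    return 'end'
E
python3 - <<'E'
from h import *
print(probe([-.044,-.084]), bot.current_opening(), bot.current_clock())
E
```

```text
Traceback (most recent call last):
  File "h.py", line 6, in <module>
    c,s=np.cos(TH),np.sin(TH)
               ^^
NameError: name 'TH' is not defined
```

```bash
sed -i '/^C=/a TH=-.092' h.py
python3 - <<'E'
from h import *
print(probe([-.044,-.084]), bot.current_opening(), bot.current_clock())
E
```

```text
0.0950 [-1.4 -0.3  0.7] 0.0850 [-0.5 -1.   1. ] 0.0750 [-0.4 -0.8 -0.4] 0.0660 [-0.3 -0.7  0.9] 0.0630 [ 0.3 -0.1  1. ] 0.0610 [-1.1 -0.4 -0.8] 0.0590 [-1.2 -1.4 -0.3] 0.0570 [-1.6 -0.9  7. ] stop 10.5
tin 0.3795163797053701 11.2
```

The fit is good, and the well at (-44,-84) holds a tin. I'll continue through the others.

```bash
cat >> h.py <<'E'
def search(wells):
    for w in wells:
        r=probe(w); print(w,r,bot.current_opening(),round(bot.current_clock(),1))
        if r!='tin': return w,r
E
python3 - <<'E'
from h import *
print(search([[.044,-.084],[.044,0],[-.044,0]]))
E
```

```text
0.0950 [-0.5 -1.   0.5] 0.0850 [-1.2 -1.4 -0.1] 0.0750 [-0.5 -0.2 -0.6] 0.0660 [-0.7 -0.5 -1. ] 0.0630 [-0.3 -1.1  0. ] 0.0610 [ 0.1 -1.  -1. ] 0.0590 [-0.8 -0.5 -0.2] 0.0570 [-0.9  0.3 -0.9] 0.0550 [ 1.  -1.5 -0.7] 0.0530 [-0.1 -0.9 -0.7] 0.0510 [ 0.1  0.1 -0.9] 0.0490 [-0.1 -0.2 -0.8] 0.0470 [ 0.  -0.5 -0.6] 0.0450 [-0.6 -0.8 -1.1] 0.0380 [-0.1 -0.4 -0.8] 0.0310 [-0.5 -0.8 -0.6] 0.0260 [-1.  -0.3 -0.4] 0.0240 [-1.  -1.4 -0.1] 0.0225 [-0.9 -1.   0.2] 0.0210 [-0.7 -1.6 -0.1] 0.0195 [-0.4 -0.2  1.9] 0.0180 [-1.9 -0.2  9.3] stop 20.2
[0.044, -0.084] empty 0.38262729414070534 20.2
([0.044, -0.084], 'empty')
```

This well is empty and the bottle stands on its floor. Now I release it and go above the second bottle.

Run:
```python
from h import *
from tri import ray
p=bot.current_ee_pos()
bot.set_gripper(.62); bot.hold(.1); bot.line_to([p[0],p[1],.31],max_speed=.2)
b=np.array([.4405,.3232]); bot.goto([*b,.25],rot(-1)); bot.set_gripper(1.0); bot.hold(.1)
q,pp=see("wrist",[*b,.15])
m=(q["pixels"].max(2)<60).astype(np.uint8); m[int(pp[1])+40:]=0
n,l,st,ce=cv2.connectedComponentsWithStats(m)
for i in range(1,n):
    if st[i,4]>300: print(st[i],ce[i])
print(pp,bot.current_ee_pos(),bot.current_clock())
import pickle; pickle.dump(q,open("w3.pkl","wb")); cv2.imwrite("pics/w3.png",q["pixels"])
```

```text
[ 256  176   45   49 1717] [278.43972044 200.41118229]
[285.87102346 204.75670621] [0.4405066  0.32321121 0.25000257] 24.2083
```

View pics/w3.png

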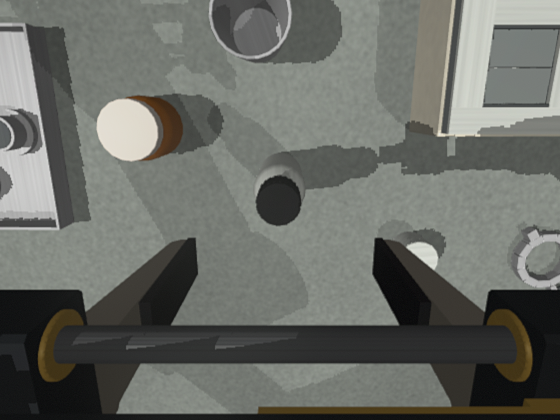

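The cap top centre is at (278.3,202.5), about 6 mm further towards +y than the top camera gave, and the side camera leans the same way. I'll use the wrist estimate.

Run:
```python
from h import *
from tri import ray
import pickle
w=ray(pickle.load(open("w3.pkl","rb")),[(278.3,202.3)],.148)[0]; print(w)
assert np.linalg.norm(w-[.4405,.3268])<.006
b=np.array([(w[0]+.4405)/2,w[1]*.7+.3*.3258]);print(b)
grasp(b)
if .36<bot.current_opening()<.41:
    print(search([[-.044,.084],[.044,.084],[-.044,0],[.044,0]]))
```

```text
[0.44253535 0.32907961]
[0.44151767 0.32809573]
grip 0.3842495999242131 29.99829590320587 [0.44150769 0.32813238 0.11695456]
lift F [-0.03983939  0.45996433 -0.44726384] [ 0.28479616 -0.68697607 -1.45215179] open 0.3823127552499069 t 27.8167
0.0950 [ 1.4 -0.8  1.4] 0.0850 [ 0.3 -0.5  1.6] 0.0750 [ 1.  -0.6 -0.3] 0.0660 [ 0.9 -1.4  0.5] 0.0630 [ 0.5 -0.9  0.3] 0.0610 [ 1.1 -0.9 -0.1] 0.0590 [-0.  -0.2  0.2] 0.0570 [ 0.6 -1.4  6.5] 0.0550 [-1.9 -0.1 15.6] stop 32.9
[-0.044, 0.084] tin 0.38724731929100814 33.6
0.0950 [-0.  -1.5  0.6] 0.0850 [-0.3 -1.6 -0.2] 0.0750 [ 0.9 -0.6 -1.3] 0.0660 [-0.1 -0.2 -0.8] 0.0630 [ 0.7 -0.4 -0.8] 0.0610 [ 0.2 -0.4 -1.9] 0.0590 [ 0.5 -0.1 -1.1] 0.0570 [ 0.7 -0.5  4.6] 0.0550 [-1.6 -0.4 11.6] stop 38.3
[0.044, 0.084] tin 0.3882566211120208 39.0
0.0950 [0.4 0.1 0.1] 0.0850 [-1.2  0.9  0.1] 0.0750 [-0.6 -0.3 -0.6] 0.0660 [-0.1 -0.2 -0.7] 0.0630 [-0.4 -0.2 -0.4] 0.0610 [ 0.1 -0.2 -1.1] 0.0590 [-0.4 -0.5 -1.1] 0.0570 [-0.3 -1.1  5.7] 0.0550 [-2.4  0.2 15. ] stop 43.7
[-0.044, 0] tin 0.3861457544937466 44.4
0.0950 [-2.2 -0.1  1.1] 0.0850 [-0.3  0.3 -0.3] 0.0750 [-0.8 -1.3  0.8] 0.0660 [-0.6  0.7  0.5] 0.0630 [-0.8 -0.2 -0.4] 0.0610 [-1.1 -0.6 -1. ] 0.0590 [-0.8  1.   0.9] 0.0570 [-0.3 -0.1  0.8] 0.0550 [-1.   0.6 -0. ] 0.0530 [-0.3 -0.8 -1.2] 0.0510 [-0.8 -0.4 -0.8] 0.0490 [-1.6 -0.3  0.3] 0.0470 [-1.1 -0.1 -0.2] 0.0450 [-0.5 -0.4 -0.2] 0.0380 [-0.5  0.8 -0.8] 0.0310 [-1.5  0.3 -0.1] 0.0260 [-1.2  0.1  0.6] 0.0240 [-1.1  0.9 -0.4] 0.0225 [-0.3 -0.7 -0. ] 0.0210 [-1.6 -0.9  0.1] 0.0195 [-0.9  0.4  2.4] 0.0180 [-3.6  0.6 10.2] stop 53.4
[0.044, 0] empty 0.3882890779353235 53.4
([0.044, 0], 'empty')
```

Run:
```python
from h import *
p=bot.current_ee_pos()
bot.set_gripper(.6); bot.hold(.1); bot.line_to([p[0],p[1],.31],max_speed=.2)
bot.line_to([p[0]-.2,p[1]+.1,.31],max_speed=.3); bot.hold(.2)
o=[bot.read_camera(n)["pixels"] for n in("top","side")]
a=cv2.resize(o[0][110:260,190:350],None,fx=2.5,fy=2.5);b=cv2.resize(o[1][110:260,190:350],None,fx=2.5,fy=2.5)
cv2.imwrite("pics/end.png",np.hstack([a,b]));print(bot.current_clock(),bot.current_contact_force())
```

```text
56.1917 [ 0.18216012 -0.46772977  0.30604828]
```

View pics/end.png

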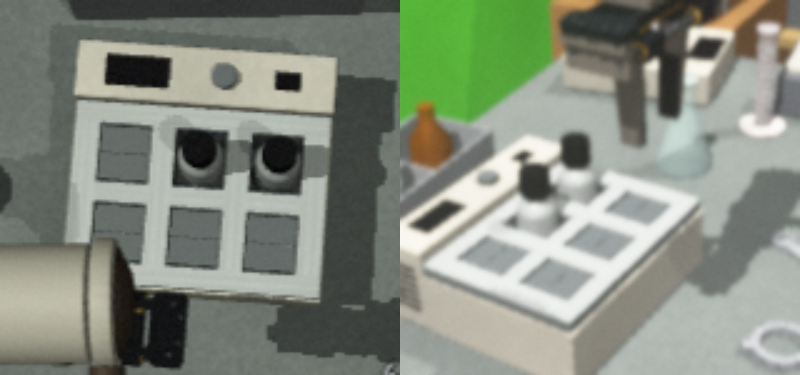

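Both bottles stand upright in the wells at (+44,0), with its cap at (200,152) in the left half, and (+44,-84), with its cap at (279,155). The gripper is clear.

```bash
python3 -c "
from workcell import bot
print(bot.job_done())"
```

```text
the job is handed in; nothing more can be done
None
```

Both bottles stand on the floors of the two empty wells, at chiller (+44, 0) and (+44, -84) mm, released and upright; the job was handed in at about 56 s, and `job_done()` gave no verdict.

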